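Hold the beam shutter open with the green foot switch

ROBOT

A 7-joint arm with a two-finger parallel gripper is mounted at the origin on the work surface. World frame = base frame: x ahead of the robot, y to its left, z up, the work surface at z = 0. Lengths are in m, angles in rad, forces in N, time in s.
With the tool pointing down it reaches from about 0.425 to 0.875 m from the base axis. Payload 4.7 kg.
Tool frame: the origin (TCP) lies between the finger pads; the fingertips stand 14 mm ahead of it and the grasp point (between the pads) lies 5 mm behind it; z points along the fingers, y is the line along which they close (so a half turn about z gives the same grasp; the last joint's range is limited). The gripper opens to 87 mm and grips with 3 to 60 N. Pads are 19 mm wide; open, the fingers measure 117 mm over their backs; the gripper's body (75 mm by 190 mm) begins 51 mm behind the grasp point.
Start: joints at [-1.131, 0.321, -0.07, 1.45, 0.023, 1.371, -0.057], TCP at [0.269, 0.592, 0.237] pointing down, gripper open.
Joint ranges: [-2.86, 2.86], [-0.3, 2.09], [-1.38, 1.24], [0.06, 2.45], [-1.56, 4.7], [0.09, 2.05], [-2.69, 2.69]. Speed limits (rad/s): [2.57, 2.57, 3.14, 3.14, 3.14, 3.14, 3.14].

INTERFACE

Orientations are given as a rotation vector (axis times angle).
In Python, from bench import get_state, get_image, camera_params, close_job gives the robot as it stands. The module is installed in compiled form; this text tells all that it offers.
- The arm moves only by the tool arm_command, never from a script. Its argument "motion" is a list of rows, each a list of 5 numbers: the finger opening in mm, from 0 to 87, then the shift along the tool's x, y, z in mm, then the turn about the tool's z in degrees. In form: [[gripper, x, y, z, spin], ...]. A call has 1 to 5 rows; each row is the pose to reach, as a shift and turn from the pose commanded when the call began, along the tool's axes at that moment; what a row does not reach only later rows make up. A row lasts 1/12 s, in which the tool goes at most 41.7 mm and 7.16 degrees, less where a joint would pass 70% of its speed; a pose out of reach is approached as far as the arm can. A call with a gripper value outside its range is refused whole. The fingers move at their own pace and stop on an object; "newtons" is the grip in N (left out, the last holds). Time passes only in rows, so rows that repeat a pose let the fingers close. It gives the time, the measured TCP pose, the force, the opening and the grip force at its end, in the units of the state.
- get_state(): the state, without advancing time (a new reading comes with each control period).
- get_image(name): name is "side" or "top"; returns (picture, depth): 384x512x3 uint8, red, green, blue; 384x512 float32, m along the optical axis (not along the pixel's ray), 0 where there is no reading.
- camera_params(name): a dict with "intrinsics" (3x3 intrinsics, pixels), "D" ([k1, k2, p1, p2, k3] as OpenCV has them; the pictures are not rectified), "extrinsics" (4x4, takes a point from camera to world coordinates). Camera axes: x right, y down, z forward; pixel columns grow to the right and rows downward; lengths in m; the calibration is good to about 2 mm. A picture is of the moment at which its call begins. camera_params takes no time and is no camera call.
- close_job(): hands the job in; it is judged then, once.
The state is a dict: "time": time; "joint_positions": joint angles; "qd": joint speeds; "joint_torque": joint torques, N m; "position": TCP position; "tool_rot": TCP orientation; "ft_force": force on the tool from outside, world axes, zero at the start; "torque": the same for the moment, N m; "grip_width": opening from 0.0 (shut) to 1.0 (fully open); "grip_force": force on a finger pad.
Only numpy, scipy, OpenCV 4.12 (cv2) and the standard library are available. Lean on these libraries where they do the work, as an engineer would, in place of code of your own. Each camera call takes 0.05 s, during which the arm holds its last target. There are 200 camera calls.

TASK

Check the beam shutter on the optical bench: push the treadle of the green foot switch fully down to its stop, keep it there for about a second, then let it spring back up and leave it. Do not press the red foot switch, which vents the vacuum chamber.

Things in the scene. Friction and masses are not known exactly. Their poses are not given: they have to be found in the camera images.
- green_pad (a point): Point on the green treadle of a foot switch fixed to the bench (opens the shutter): on its top face, centre line, 80 mm from the hinge, 35 mm from the free end; moves with it. Up: 57 mm above the bench, z axis vertical, x axis level towards the hinge. On the stop: top face level, 40 mm above the bench. Dark base 140 x 100 x 10 mm; grey cheeks 46 mm high beside the hinge only
- green_pedal (a joint): Hinge angle (rad) of the green plastic treadle, 115 x 82 x 8 mm, black ribs: 0 = up, sloping 0.22 rad upwards to its free end; grows as pressed; 0.22 = on its stop. A spring returns it when let go; pushed straight down at the pad point it starts at about 5 N and reaches the stop at about 11 N
- red_pad (a point): Point on the red treadle of a foot switch fixed to the bench (vents the chamber): on its top face, centre line, 80 mm from the hinge, 35 mm from the free end; moves with it. Up: 57 mm above the bench, z axis vertical, x axis level towards the hinge. On the stop: top face level, 40 mm above the bench. Dark base 140 x 100 x 10 mm; grey cheeks 46 mm high beside the hinge only
- red_pedal (a joint): Hinge angle (rad) of the red plastic treadle, 115 x 82 x 8 mm, black ribs: 0 = up, sloping 0.22 rad upwards to its free end; grows as pressed; 0.22 = on its stop. A spring returns it when let go; pushed straight down at the pad point it starts at about 5 N and reaches the stop at about 11 N
There are look-alikes about, which are no part of the job. What is shaped like the part that bears green_pad but orange is not meant.

How it is judged:
By the outcome, as a careful person would: the job done as asked, in the order asked, and still so for the second after the job is handed in, with the robot touching nothing.
It also fails if it takes over 32 s, if anything falls off the work surface, if the arm or the gripper's body presses on something with over 40 N, if the wrist force passes 120 N, or if a joint passes its speed limit or range.

## Working session

There is one attempt and no reset: what is moved stays moved. The work goes in short steps, Python scripts to look and compute and a tool call to move; the robot and the scene stay as the last step left them, time stands still between calls to the robot, and variables do not carry over. Pictures are saved under pics/ and viewed, at most 10 in all, crops included, and the job is handed in when it is done.

Besides the shell and the picture viewer there is one more tool, called after ">>>" by a JSON object that holds its "method" and its "body", one argument or row to a line. arm_command: Moves the arm, as the interface text tells. Its arguments: {"type":"object","properties":{"motion":{"type":"array"},"newtons":{"type":"number"}},"required":["motion"]}

```bash
mkdir -p pics; cat > h.py <<'E'
import numpy as np, cv2
from bench import *
def world(name,u,v,d):
    p=camera_params(name);K=np.array(p["intrinsics"]);D=np.array(p["D"]);T=np.array(p["extrinsics"])
    uv=np.stack([u,v],-1).reshape(-1,1,2).astype(float)
    n=cv2.undistortPoints(uv,K,D).reshape(-1,2)
    d=np.asarray(d,float).reshape(-1,1)
    return np.hstack([n*d,d])@T[:3,:3].T+T[:3,3]
def plane(name,u,v,z):
    p=camera_params(name);T=np.array(p["extrinsics"])
    a=world(name,u,v,np.ones(np.size(u)));r=a-T[:3,3]
    return T[:3,3]+r*((z-T[2,3])/r[:,2])[:,None]
E
python3 - <<'E'
from h import *
s=get_state();print(s)
for n in("top","side"):
    im,d=get_image(n);np.savez(f"{n}0.npz",im=im,d=d);cv2.imwrite(f"pics/{n}0.png",im[...,::-1])
    print(n,np.round(camera_params(n)["extrinsics"],3).tolist())
a,b=cv2.imread("pics/top0.png"),cv2.imread("pics/side0.png")
E
```

```text
{'time': 0.0, 'joint_positions': array([-1.13084767,  0.32178756, -0.07009236,  1.45169299,  0.02259076,
        1.37076584, -0.05691794]), 'qd': array([-1.85845977e-03,  2.50617513e-05, -3.92700478e-04, -1.13083925e-03,
       -4.28101598e-04, -2.15755773e-03,  9.18551092e-04]), 'joint_torque': array([-2.75285765e-04, -4.91305304e+01, -4.03793771e-01, -3.12531495e+01,
       -6.37492631e-02,  4.39831743e-02,  1.67648582e-04]), 'position': array([0.26833089, 0.59145263, 0.23547551]), 'tool_rot': array([-6.63784598e-01, -3.07034904e+00,  2.89142849e-03]), 'ft_force': array([ 0.32291838,  0.35329104, -0.26052049]), 'torque': array([ 0.00121514, -0.03975875,  0.01784911]), 'grip_force': 0.0, 'grip_width': 1.0023791661714623}
top [[0.001, -0.991, 0.134, 0.31], [-1.0, -0.002, -0.008, 0.048], [0.009, -0.134, -0.991, 1.022], [0.0, 0.0, 0.0, 1.0]]
side [[0.892, -0.324, 0.316, 0.098], [-0.452, -0.629, 0.632, -0.652], [-0.006, -0.707, -0.707, 0.871], [0.0, 0.0, 0.0, 1.0]]
```

View pics/top0.png

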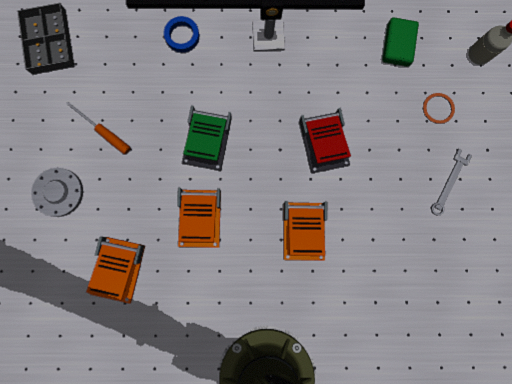

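View pics/side0.png

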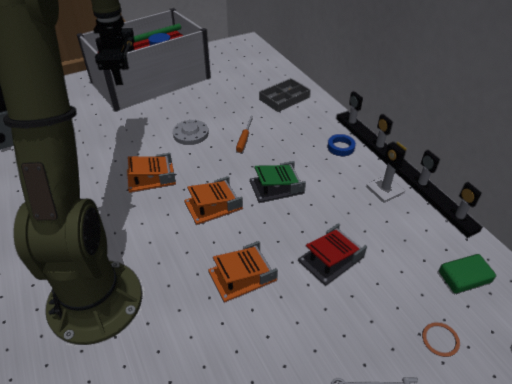

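Top view: the candidates are the green treadle (206,136), red treadle (327,138), orange treadles (200,217), (305,230) and (116,268), and a green box (401,42) with no base. I choose the treadle at (206,136): it is green, has ribs, a dark base and grey cheeks at its far end. In the side view it is at (277,180).

```bash
python3 - <<'E'
from h import *
from scipy.spatial.transform import Rotation as R
Z={n:np.load(n+"0.npz") for n in("top","side")}
for n,seed in(("top",(206,136)),("side",(277,180))):
    im,d=Z[n]["im"],Z[n]["d"]
    hsv=cv2.cvtColor(im,cv2.COLOR_RGB2HSV)
    for col,lo,hi,sd in(("green",45,80,seed),("red",0,4,(327,138) if n=="top" else (333,248))):
        m=cv2.inRange(hsv,(lo,120,50),(hi,255,255))
        m=cv2.morphologyEx(m,cv2.MORPH_CLOSE,np.ones((7,7)))
        c=[c for c in cv2.findContours(m,cv2.RETR_EXTERNAL,cv2.CHAIN_APPROX_NONE)[0] if cv2.pointPolygonTest(c,sd,False)>=0][0]
        k=np.zeros_like(m);cv2.drawContours(k,[c],-1,255,-1)
        v,u=np.nonzero(cv2.erode(k,np.ones((3,3))));dd=d[v,u];ok=dd>0
        P=world(n,u[ok],v[ok],dd[ok]);med=np.median(P,0);
        P=P[np.abs(P[:,2]-.052)<.02]
        cen=P.mean(0);A=np.c_[P[:,:2]-cen[:2],np.ones(len(P))]
        g=np.linalg.lstsq(A,P[:,2],rcond=None)[0]
        rect=cv2.minAreaRect((P[:,:2]*1000).astype(np.float32))
        print(n,col,len(P),"cen",cen.round(4),"grad",g.round(3),"z",np.percentile(P[:,2],[2,98]).round(4),rect)
        print(np.round(cv2.boxPoints(rect)))
im=Z["top"]["im"][95:180,160:370,::-1];im2=Z["side"]["im"][145:290,235:375,::-1]
a=cv2.resize(im,None,fx=3.5,fy=3.5,interpolation=2);cv2.imwrite("pics/crop.png",a)
s=get_state();print(R.from_rotvec(s["tool_rot"]).as_matrix().round(3))
E
```

```text
top green 1250 cen [0.5638 0.1479 0.0535] grad [-0.221  0.044  0.053] z [0.0409 0.0654] ((565.0738525390625, 147.98300170898438), (76.15479278564453, 104.57107543945312), 80.14102935791016)
[[507. 119.]
 [610. 102.]
 [623. 177.]
 [520. 194.]]
top red 1247 cen [ 0.5581 -0.1467  0.0534] grad [-0.217 -0.045  0.053] z [0.0414 0.0654] ((559.1403198242188, -147.12103271484375), (104.65562438964844, 76.29422760009766), 11.534762382507324)
[[ 500. -120.]
 [ 515. -195.]
 [ 618. -174.]
 [ 603.  -99.]]
side green 557 cen [0.561  0.1428 0.0523] grad [-0.219  0.041  0.052] z [0.0406 0.0634] ((561.370361328125, 142.97463989257812), (77.75698852539062, 101.03327941894531), 81.09236145019531)
[[505. 112.]
 [605.  97.]
 [617. 174.]
 [517. 189.]]
side red 837 cen [ 0.5546 -0.1523  0.0527] grad [-0.224 -0.04   0.053] z [0.0406 0.0643] ((556.4682006835938, -151.443603515625), (103.5750732421875, 75.15249633789062), 12.706490516662598)
[[ 498. -126.]
 [ 514. -199.]
 [ 615. -177.]
 [ 599. -103.]]
[[-0.911  0.413 -0.001]
 [ 0.413  0.911 -0.002]
 [-0.    -0.002 -1.   ]]
```

View pics/crop.png

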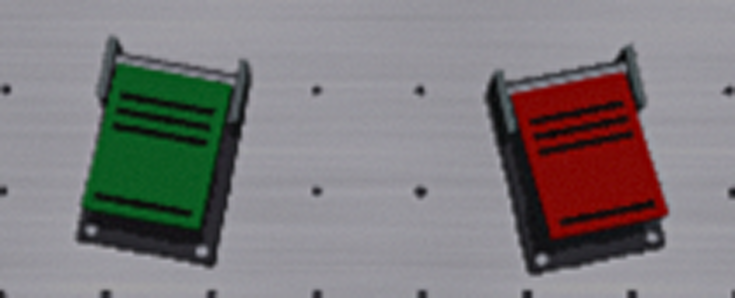

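The crop confirms the choice: the green treadle has ribs, a dark base and cheeks at the far end, and the red one is separate on the right. The plane slope of 0.22 and the heights of 41–65 mm match the description. The pad is at about (0.542, 0.149, 0.057), which is -432, -290 mm in tool x, y. I'll close the fingers and go there at height.

>>> {"method": "arm_command", "body": {
  "motion": [
    [0,-20,-13,0,0],
    [0,-50,-33,0,0],
    [0,-80,-54,0,0],
    [0,-110,-74,0,0],
    [0,-140,-94,0,0]
  ],
  "newtons": 10
}}

```text
time: 0.52
position: [0.3576, 0.4468, 0.2361]
tool_rot: [-0.663, -3.071, 0.001]
ft_force: [1.9, 0.8, -0.0]
grip_width: 0.707
grip_force: 0.0
```

>>> {"method": "arm_command", "body": {
  "motion": [
    [0,-30,-20,0,0],
    [0,-60,-40,0,0],
    [0,-90,-60,0,0],
    [0,-120,-80,0,0],
    [0,-150,-100,0,0]
  ]
}}

```text
time: 0.93
position: [0.4529, 0.2937, 0.2363]
tool_rot: [-0.664, -3.07, 0.0]
ft_force: [0.6, -0.6, -0.0]
grip_width: 0.326
grip_force: 0.0
```

>>> {"method": "arm_command", "body": {
  "motion": [
    [0,-30,-20,0,0],
    [0,-60,-40,0,0],
    [0,-90,-60,0,0],
    [0,-120,-80,0,0],
    [0,-142,-96,0,0]
  ]
}}

```text
time: 1.35
position: [0.5433, 0.1459, 0.2363]
tool_rot: [0.668, 3.069, -0.002]
ft_force: [0.4, -0.1, 0.6]
grip_width: 0.019
grip_force: 0.0
```

>>> {"method": "arm_command", "body": {
  "motion": [
    [0,0,0,20,0],
    [0,0,0,50,0],
    [0,0,0,75,0],
    [0,0,0,90,0],
    [0,0,0,90,0]
  ]
}}

```text
time: 1.77
position: [0.5392, 0.1485, 0.1423]
tool_rot: [-0.663, -3.064, 0.007]
ft_force: [0.4, 0.1, -0.6]
grip_width: 0.006
grip_force: 0.0
```

```bash
python3 - <<'E'
from h import *
print(get_state()["position"],get_state()["ft_force"])
a,_=get_image("side");b,_=get_image("top")
a=cv2.resize(a[90:240,200:350],(400,400));b=cv2.resize(b[80:200,146:266],(400,400))
cv2.imwrite("pics/hov.png",np.hstack([a,b])[...,::-1])
E
```

```text
[0.53921058 0.14847448 0.14225878] [ 0.39955986  0.0859185  -0.5635314 ]
```

View pics/hov.png

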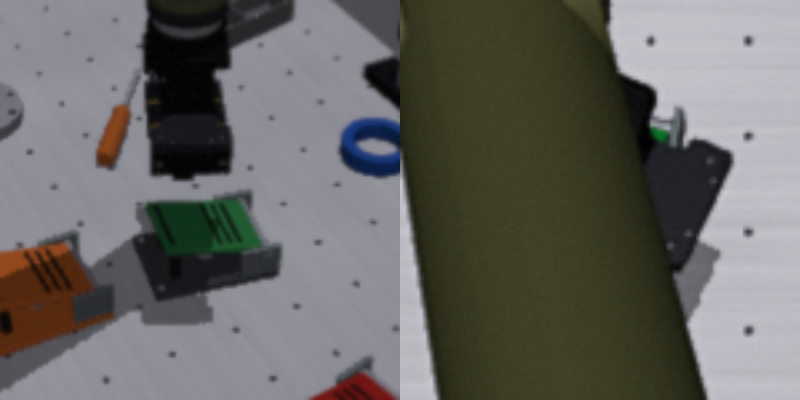

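The side crop shows the closed fingers at (185,170), above the green treadle at (205,220). The top view is hidden by the arm. I'll go down to near contact.

>>> {"method": "arm_command", "body": {
  "motion": [
    [0,0,0,20,0],
    [0,0,0,40,0],
    [0,0,0,55,0],
    [0,0,0,60,0],
    [0,0,0,60,0]
  ]
}}

```text
time: 2.28
position: [0.5421, 0.1495, 0.0867]
tool_rot: [-0.663, -3.07, 0.0]
ft_force: [-0.0, 0.1, 0.6]
grip_width: 0.006
grip_force: 0.0
```

>>> {"method": "arm_command", "body": {
  "motion": [
    [0,0,0,4,0],
    [0,0,0,8,0],
    [0,0,0,12,0],
    [0,0,0,15,0],
    [0,0,0,15,0]
  ]
}}

```text
time: 2.7
position: [0.5424, 0.1499, 0.0718]
tool_rot: [0.663, 3.07, 0.001]
ft_force: [-1.3, -0.4, 4.5]
grip_width: 0.007
grip_force: 1.9
```

Contact begins at TCP z 0.072 as expected, at (0.542, 0.150). I'll press on to about 0.054.

>>> {"method": "arm_command", "body": {
  "motion": [
    [0,0,0,4,0],
    [0,0,0,8,0],
    [0,0,0,12,0],
    [0,0,0,16,0],
    [0,0,0,18,0]
  ]
}}

```text
time: 3.12
position: [0.541, 0.1503, 0.0542]
tool_rot: [-0.662, -3.068, -0.001]
ft_force: [-6.7, 0.4, 16.8]
grip_width: 0.006
grip_force: 9.0
```

>>> {"method": "arm_command", "body": {
  "motion": [
    [0,0,0,1,0],
    [0,0,0,1,0]
  ]
}}

```text
time: 3.28
position: [0.541, 0.1503, 0.0543]
tool_rot: [-0.662, -3.068, -0.001]
ft_force: [-8.1, 0.6, 14.6]
grip_width: 0.005
grip_force: 7.0
```

>>> {"method": "arm_command", "body": {
  "motion": [
    [0,0,0,1,0],
    [0,0,0,2,0],
    [0,0,0,2,0]
  ]
}}

```text
time: 3.53
position: [0.541, 0.1503, 0.054]
tool_rot: [-0.662, -3.067, -0.002]
ft_force: [-11.0, -1.2, 24.8]
grip_width: 0.007
grip_force: 12.5
```

The force rose to 25 N with no travel at z = 0.054 (tip at 40 mm), so the treadle is on its stop. I'll hold it there, then release.

>>> {"method": "arm_command", "body": {
  "motion": [
    [0,0,0,0,0],
    [0,0,0,0,0],
    [0,0,0,0,0],
    [0,0,0,0,0],
    [0,0,0,0,0]
  ]
}}

```text
time: 3.95
position: [0.541, 0.1503, 0.054]
tool_rot: [-0.662, -3.068, -0.002]
ft_force: [-11.9, -1.4, 25.4]
grip_width: 0.006
grip_force: 12.5
```

>>> {"method": "arm_command", "body": {
  "motion": [
    [0,0,0,0,0],
    [0,0,0,0,0],
    [0,0,0,0,0]
  ]
}}

```text
time: 4.2
position: [0.541, 0.1503, 0.054]
tool_rot: [-0.662, -3.068, -0.002]
ft_force: [-11.9, -1.5, 25.2]
grip_width: 0.007
grip_force: 12.5
```

>>> {"method": "arm_command", "body": {
  "motion": [
    [0,0,0,-8,0],
    [0,0,0,-20,0],
    [0,0,0,-40,0],
    [0,0,0,-65,0],
    [0,0,0,-90,0]
  ]
}}

```text
time: 4.62
position: [0.5417, 0.149, 0.1412]
tool_rot: [-0.664, -3.07, 0.001]
ft_force: [0.2, -0.2, 0.2]
grip_width: 0.01
grip_force: 0.0
```

>>> {"method": "arm_command", "body": {
  "motion": [
    [0,0,0,-20,0],
    [0,20,13,-40,0],
    [0,50,33,-60,0],
    [0,80,53,-60,0],
    [0,110,73,-60,0]
  ]
}}

```text
time: 5.03
position: [0.4724, 0.2625, 0.2026]
tool_rot: [0.666, 3.068, 0.004]
ft_force: [0.0, 0.1, 0.1]
grip_width: 0.004
grip_force: 0.0
```

>>> {"method": "arm_command", "body": {
  "motion": [
    [0,30,20,0,0],
    [0,60,40,0,0],
    [0,80,53,0,0],
    [0,80,53,0,0],
    [0,80,53,0,0]
  ]
}}

```text
time: 5.45
position: [0.4202, 0.3439, 0.2005]
tool_rot: [0.658, 3.072, -0.0]
ft_force: [-0.0, -0.2, -0.2]
grip_width: 0.004
grip_force: 0.0
```

```bash
python3 - <<'E'
from h import *
s=get_state();print(s["time"],s["position"],s["ft_force"])
a,d=get_image("top");hsv=cv2.cvtColor(a,cv2.COLOR_RGB2HSV)
m=cv2.inRange(hsv,(45,120,50),(80,255,255));m[:95]=0;m[180:]=0;m[:,260:]=0
v,u=np.nonzero(cv2.erode(m,np.ones((3,3))));P=world("top",u,v,d[v,u])
print(len(P),np.percentile(P[:,2],[2,98]))
cv2.imwrite("pics/end.png",a[...,::-1])
E
```

```text
5.45 [0.42015553 0.343852   0.20052534] [-0.04260938 -0.19977831 -0.17204734]
811 [0.04047515 0.06491656]
```

View pics/end.png

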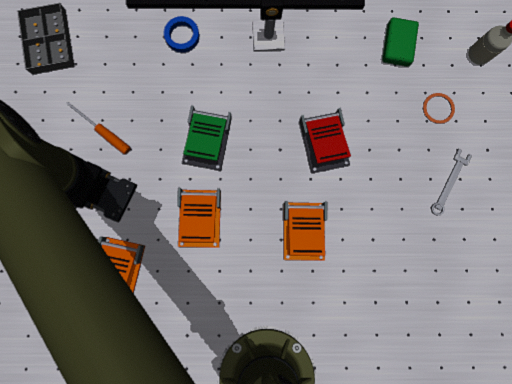

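The green treadle at (206,137) is back up, with heights of 41–65 mm as before. The arm is clear, and the red treadle at (327,140) looks untouched. I'm handing the job in.

```bash
python3 -c "from bench import *;print(close_job())"
```

```text
the job is handed in; nothing more can be done
None
```

I pushed the green treadle to its stop, held it there for about a second and let it spring back up; the arm is clear, the red switch was not touched, and the job is handed in.

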